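# Shear the top spectacle blank off the stack and register it in the drilling jig

## Robot

A 6-joint arm with a two-finger parallel gripper is mounted at the origin on the work surface. World frame = base frame: x ahead of the robot, y to its left, z up, the work surface at z = 0. Lengths are in m, angles in rad, forces in N, time in s.
With the tool pointing down it reaches from about 0.325 to 0.925 m from the base axis. Payload 3.1 kg.
Tool frame: the origin (TCP) lies on the centre line of the jaws, within the pads' length; the fingertips stand env.nose_length ahead of it and the grasp point (between the pads) is the TCP (env.nose_length is the distance from the TCP to the fingertips, in m); z points along the fingers, y is the line along which they close (so a half turn about z gives the same grasp; the last joint's range is limited). The gripper opens to 85 mm and grips with 20 to 120 N. Pads are 22 mm wide; open, the fingers measure 114 mm over their backs; the gripper's body (76 mm by 85 mm) begins 54 mm behind the grasp point. The pads swing forward as they close: fully open they stand 13 mm farther back than shut.
Start: joints at [1.124, 0.217, 1.613, -0, 1.311, -0.112], TCP at [0.205, 0.59, 0.25] pointing down, gripper open.
Joint ranges: [-2.75, 2.75], [-0.78, 2.1], [0.31, 2.55], [-1.13, 4.27], [0.13, 2.63], [-2.58, 2.58]. Speed limits (rad/s): [2.79, 2.79, 3.14, 3.14, 3.14, 3.14].

## Interface

Orientations are given as a rotation vector (axis times angle).
In Python, from cell import env, viewer, job_done, nets gives the robot as it stands. The module is installed in compiled form; this text tells all that it offers.
- The arm moves only by the tool play_rows, never from a script. Its arguments are lists of equal length, an entry for each row: "slide": the shift along the tool's x, y, z in units of 30 mm (1.0 is 30 mm), a list of three; "dr": the turn, a rotation vector about the tool's x, y, z in units of 5 degrees (1.0 is 5 degrees), a list of three. A call has 1 to 12 rows; each row is the pose to reach, as a shift and turn from the pose commanded when the call began, along the tool's axes at that moment; what a row does not reach only later rows make up. A row lasts 1/10 s, in which the tool goes at most 50 mm and 8.59 degrees, less where a joint would pass 70% of its speed; a pose out of reach is approached as far as the arm can. A call with a gripper value outside its range is refused whole. "grip" is the opening, from -1 (shut) to 1 (fully open), set as the call begins (left out, the last holds). The fingers move at their own pace and stop on an object; "grip_force" is the grip in N (left out, the last holds). Time passes only in rows, so rows that repeat a pose let the fingers close. It gives the time, the measured TCP pose, the force, the opening and the grip force at its end, in the units of the state.
- env.read_state(): the state, without advancing time (a new reading comes with each control period).
- viewer.snapshot(name): name is "side" or "top" or "wrist"; returns a dict with "pixels" (420x560x3 uint8, red, green, blue), "fx", "fy", "cx", "cy" (pixels), "k1" (the pictures are not rectified: a ray, as slopes to the right and down, at radius r is drawn at 1 + k1 r^2 times it, then the intrinsics apply), "R" (3x3) and "t" (3): a world point X has camera coordinates R X + t. Camera axes: x right, y down, z forward; pixel columns grow to the right and rows downward; lengths in m; the calibration is good to about 2 mm. A picture is of the moment at which its call begins. There is no depth.
- job_done(): hands the job in; it is judged then, once.
Trained networks look in a picture, given as the dict that the camera call returned (one of the last four; its "shot" number tells which), for a name from the list of things; names that differ only in an ending like _2 or _b are one class to them, and where a whole thing is asked for, a point or a joint stands for the part that bears it (a point fixed in the world has none). Each returns a list of dicts, best first, with "p" (0 to 1); they miss things now and then, are a little off and sometimes report something else, mostly with a low value. They report only what shows in the picture. A call takes as long as a camera call. They do not tell look-alikes from the thing itself.
- nets.look_for(name, picture): "point" ([x, y, z] in m, in world coordinates, good to about 4 mm: the middle of the surface that is visible of it).
- nets.trace(name, picture): "mask" (420x560 bool, what is visible of it).
The state is a dict: "time": time; "joint_positions": joint angles; "qvel": joint speeds; "joint_torque": joint torques, N m; "tcp_pos": TCP position; "ee_rot": TCP orientation; "force": force on the tool from outside, world axes, zero at the start; "ft_torque": the same for the moment, N m; "grip_width": finger opening in m; "finger_force": force on a finger pad.
Only numpy, scipy, OpenCV 4.12 (cv2) and the standard library are available. Lean on these libraries where they do the work, as an engineer would, in place of code of your own. Each camera call takes 0.05 s, during which the arm holds its last target. There are 200 camera calls.

## Task

Slide the top tortoiseshell blank sideways off the stack onto the neighbouring jig plate, without lifting it or disturbing the blanks below. Keep sliding until its long edge is pressed gently but definitely (about 5 N) home against the blue back fence; then push it endwise until it is pressed just as gently home against the red end stop. Never press hard on the fence or stop; leave the blank lying square in that corner and everything else where it was.

Things in the scene. Friction and masses are not known exactly. Their poses are not given: they have to be found in the camera images.
- blank_top: A plain 140 x 60 x 8 mm sheet-acetate spectacle blank, 90 g nominal (varies). Origin: centre of its underside; x along its 140 mm length, y along its 60 mm width, z up. Amber with dark brown tortoiseshell patches. It starts on top of the stack, its underside 36 mm above the bench, its length roughly along the jig's x, a little askew; slides with 0.15 to 0.6 N of friction.
- blank_second: A plain 140 x 60 x 8 mm sheet-acetate spectacle blank, 90 g nominal (varies). Origin: centre of its underside; x along its 140 mm length, y along its 60 mm width, z up. Black; directly under the top blank, top face 36 mm above the bench. Must stay where it is.
- blank_third: A plain 140 x 60 x 8 mm sheet-acetate spectacle blank, 90 g nominal (varies). Origin: centre of its underside; x along its 140 mm length, y along its 60 mm width, z up. Honey-beige; third from the top. Must stay where it is.
- blank_bottom: A plain 140 x 60 x 8 mm sheet-acetate spectacle blank, 90 g nominal (varies). Origin: centre of its underside; x along its 140 mm length, y along its 60 mm width, z up. Dark green; lowest, lying on a fixed black rubber riser 150 x 66 x 12 mm. Must stay where it is. The stack's blanks overhang one another by up to about 2 mm.
- jig: Fixed rigid aluminium plate 220 (x) by 90 (y) mm, top 34.5 mm above the bench, 1.5 mm below the top blank's underside. Origin: on the bench under its centre; yaw varies. The stack stands 3 to 16 mm off its -y edge; back fence along +y, end stop at +x; -y and -x sides open. Top blank home: origin at jig x = +23 (+-6), y = +3 (+-6), z = 34.5 mm, length along jig x.
- back_fence: Grey holder fixed along the jig's +y side, axes as the jig's, origin at jig x = -10, y = +58, z = 28.5 mm. It carries a blue bar (fence_bar), 200 x 12 x 10 mm high, standing on the plate's top, parallel to jig x, on brass set screws: its contact face (-y) lies at jig y = +33 mm +-6 mm, set differently each time and not measured, but locked and rigid. Over 15 N upsets it.
- end_stop: Grey holder fixed at the jig's +x end, axes as the jig's, origin at jig x = +118, y = +2, z = 28.5 mm. It carries a red bar (stop_bar), 12 x 60 x 10 mm high, standing on the plate's top, along jig y, on a brass set screw: its contact face (-x) lies at jig x = +93 mm +-6 mm, set differently each time and not measured, but locked and rigid. Over 15 N upsets it.
- syringe: Loose black glue syringe with white flange, lying on the bench beyond the back fence, 135 mm long, 36 mm wide, 26 mm high. Origin: under the middle of its length. Leave alone.
- hinge_tray: Loose white tray of brass hinges, 75 x 55 x 22 mm, on the bench beyond the back fence. Origin: centre of its underside. Leave alone.
- jar: Loose amber jar with blue cap, 44 mm across, 50 mm high, on the bench beyond the +x end of the stack. Origin: centre of its underside. Leave alone.
Things that resemble listed ones, but are neither listed nor needed, are in the scene too. There is more than one size of the blank_top; the one meant has the size given above.

How it is judged:
By the outcome, as a careful person would: the job done as asked, in the order asked, and still so for the second after the job is handed in, with the robot touching nothing.
It also fails if it takes over 67 s, if anything falls off the work surface, if the arm or the gripper's body presses on something with over 40 N, if the wrist force passes 120 N, or if a joint passes its speed limit or range.

## Working session

There is one attempt and no reset: what is moved stays moved. The work goes in short steps, Python scripts to look and compute and a tool call to move; the robot and the scene stay as the last step left them, time stands still between calls to the robot, and variables do not carry over. Pictures are saved under pics/ and viewed, at most 10 in all, crops included, and the job is handed in when it is done.

Besides the shell and the picture viewer there is one more tool, called after "Emit:" as name(argument=value, ...) on one line, values as JSON. play_rows: Moves the arm, as the interface text tells. Its arguments: {"type":"object","properties":{"slide":{"type":"array","items":{"type":"array","items":{"type":"number"}}},"dr":{"type":"array","items":{"type":"array","items":{"type":"number"}}},"grip":{"type":"number"},"grip_force":{"type":"number"}},"required":["slide","dr"]}

```bash
mkdir -p pics; cat > h.py <<'E'
import numpy as np, cv2
from cell import env, viewer, job_done, nets
def proj(p,X):
    c=p["R"]@np.array(X,float)+p["t"]; s=c[:2]/c[2]; s=s*(1+p["k1"]*(s@s)); return np.array([p["fx"]*s[0]+p["cx"],p["fy"]*s[1]+p["cy"]])
def unproj(p,uv,z):
    d=np.array([(uv[0]-p["cx"])/p["fx"],(uv[1]-p["cy"])/p["fy"]]); s=d.copy()
    for _ in range(20): s=d/(1+p["k1"]*(s@s))
    R=np.array(p["R"]);o=-R.T@p["t"]; r=R.T@np.array([s[0],s[1],1]); return o+r*(z-o[2])/r[2]
def save(p,n): cv2.imwrite(f"pics/{n}.png",p["pixels"][:,:,::-1])
E
python3 - <<'E'
from h import *
np.set_printoptions(precision=4,suppress=True)
s=env.read_state(); print(env.nose_length,s)
P={n:viewer.snapshot(n) for n in("top","side")}
for n,p in P.items():
    save(p,n+"0"); print(n,p["fx"],-np.array(p["R"]).T@p["t"])
    for k in ["blank_top","blank_second","jig","back_fence","end_stop","jar"]:
        print(n,k,[(round(d["p"],2),np.round(d["point"],3),np.round(proj(p,d["point"]))) for d in nets.look_for(k,p)])
E
```

```text
0.019 {'time': 0.0, 'joint_positions': array([ 1.1238,  0.2178,  1.615 , -0.    ,  1.3113, -0.1122]), 'qvel': array([-0.0003, -0.0006,  0.001 , -0.0006, -0.0004, -0.0014]), 'joint_torque': array([ -0.0015, -39.6851, -30.3852,  -0.0003,   0.0097,   0.    ]), 'tcp_pos': array([0.205 , 0.5896, 0.2489]), 'ee_rot': array([-0.5233, -3.097 ,  0.0037]), 'force': array([ 0.0952,  0.5439, -0.3492]), 'ft_torque': array([-0.    , -0.0164,  0.0013]), 'finger_force': 0.0, 'grip_width': 0.08531590004268019}
top 474.1370473790817 [0.4243 0.0456 1.0425]
top blank_top [(0.85, array([ 0.607, -0.18 ,  0.008]), array([369., 187.])), (0.78, array([ 0.405, -0.213,  0.011]), array([386., 278.])), (0.57, array([ 0.545, -0.05 ,  0.043]), array([313., 212.]))]
top blank_second []
top jig [(0.87, array([0.552, 0.046, 0.034]), array([268., 209.]))]
top back_fence [(0.66, array([0.53 , 0.079, 0.046]), array([252., 219.])), (0.49, array([0.581, 0.157, 0.025]), array([217., 196.]))]
top end_stop [(0.85, array([0.656, 0.052, 0.042]), array([265., 161.])), (0.47, array([0.46 , 0.136, 0.006]), array([226., 253.]))]
top jar [(0.89, array([ 0.698, -0.044,  0.05 ]), array([310., 142.]))]
side 400.3756106554212 [ 0.2943 -0.4505  0.4588]
side blank_top [(0.95, array([ 0.544, -0.059,  0.042]), array([299., 258.])), (0.82, array([ 0.608, -0.186,  0.005]), array([383., 314.])), (0.82, array([ 0.427, -0.207,  0.011]), array([280., 380.]))]
side blank_second []
side jig [(0.78, array([0.533, 0.036, 0.036]), array([264., 230.]))]
side back_fence [(0.73, array([0.523, 0.077, 0.045]), array([249., 216.]))]
side end_stop [(0.94, array([0.654, 0.047, 0.045]), array([320., 203.]))]
side jar [(0.7, array([ 0.697, -0.056,  0.036]), array([375., 230.]))]
```

```bash
python3 - <<'E'
import cv2
for n,(a,b,c,d) in {"top":(110,310,180,430),"side":(160,400,180,460)}.items():
    i=cv2.imread(f"pics/{n}0.png")[a:b,c:d]; f=800/(d-c) if n=="top" else 600/(b-a)
    f=min(800/(d-c),600/(b-a)); cv2.imwrite(f"pics/{n}0c.png",cv2.resize(i,None,fx=f,fy=f,interpolation=cv2.INTER_CUBIC)); print(n,f)
E
```

```text
top 3.0
side 2.5
```

View pics/top0c.png

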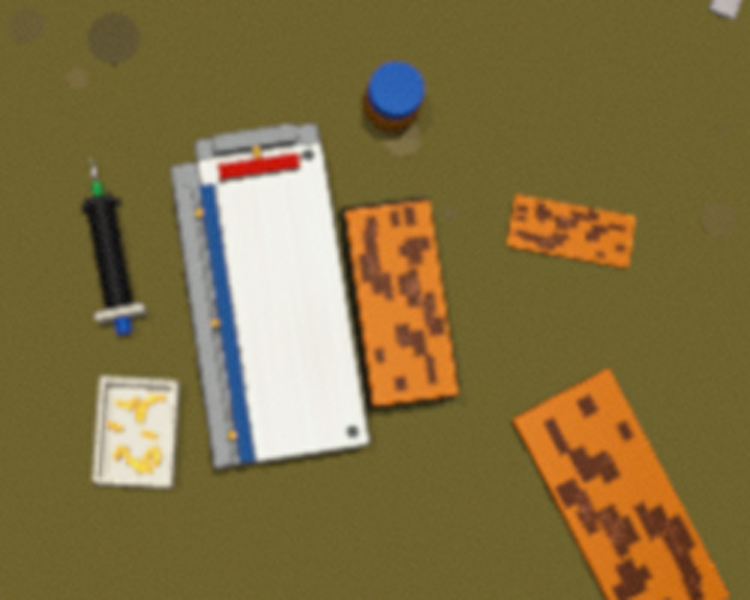

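View pics/side0c.png

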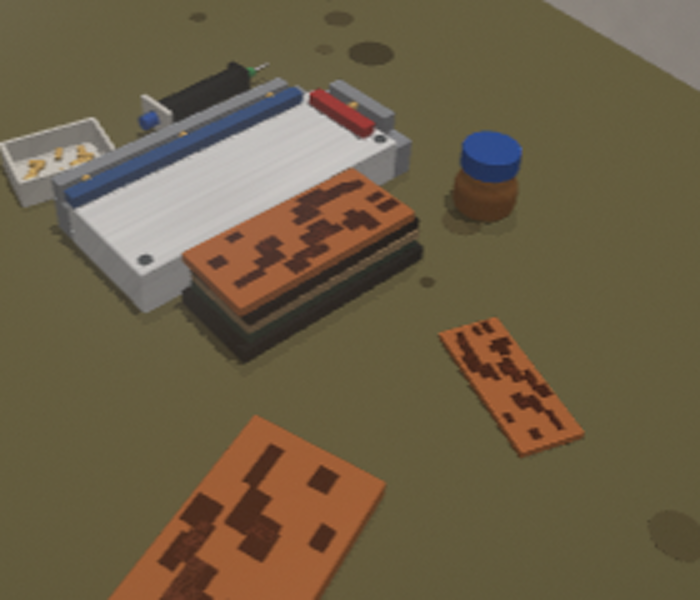

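Tortoiseshell candidates, in top-crop pixels: 
- the stack's blank at (400,303), about 140x60 and raised
- a small one at (570,230), on the bench
- a large one at (620,490), on the bench

The stack's blank fits: it has the right size, and the black edge under it shows in the side view. The jig's x points up in the image, the red stop is at (258,166) and the blue fence runs from (208,190) to (247,460).

```bash
python3 - <<'E'
from h import *
np.set_printoptions(precision=4,suppress=True)
p=viewer.snapshot("top"); im=p["pixels"].astype(int); R,G,B=im[...,0],im[...,1],im[...,2]
jg=[d for d in nets.trace("jig",p)][0]["mask"]
def rect(m,z):
    n,l,st,c=cv2.connectedComponentsWithStats(m.astype(np.uint8)); i=1+np.argmax(st[1:,4]); 
    k=cv2.findContours((l==i).astype(np.uint8),0,1)[0][0][:,0,:]
    W=np.array([unproj(p,q,z)[:2] for q in k]); (c,s,a)=cv2.minAreaRect((W*1000).astype(np.float32))
    if s[0]<s[1]: s=s[::-1]; a+=90
    a=(a+90)%180-90
    return np.array(c),np.array(s),a
ms=nets.trace("blank_top",p)
for d in ms: print("bt",d["p"],rect(d["mask"],.044))
win=np.zeros(R.shape,bool); win[140:275,235:310]=1
print("white",rect((R>170)&(G>170)&(B>170)&win,.0345))
win[:]=0; win[140:275,235:300]=1
print("blue",rect((B>R+50)&win,.0445)); print("red",rect((R>130)&(G<70)&(B<70)&win,.0445))
E
```

```text
bt 0.87 (array([ 600.6424, -174.2311]), array([91.2488, 39.2372]), 80.66788482666016)
bt 0.68 (array([548.3223, -50.3676]), array([140.5898,  60.2391]), 7.8090434074401855)
bt 0.57 (array([ 404.2771, -205.8521]), array([186.1208,  83.1177]), 26.935667037963867)
white (array([551.316 ,  32.3077]), array([220.316 ,  90.0342]), 10.004083633422852)
blue (array([533.9207,  72.6703]), array([196.866 ,  10.0662]), 9.059289932250977)
red (array([646.4102,  50.7261]), array([53.3868,  9.249 ]), -80.2854995727539)
```

```bash
cat >> h.py <<'E'
from scipy.spatial.transform import Rotation as Ro
def plan(pos,yaw):
    """rows units to reach pos (m), tool y along yaw deg, z down"""
    s=env.read_state(); A=Ro.from_rotvec(s["ee_rot"]); y=np.deg2rad(yaw); yy=np.array([np.cos(y),np.sin(y),0]); z=np.array([0,0,-1.])
    B=Ro.from_matrix(np.c_[np.cross(yy,z),yy,z])
    print("slide",np.round(A.inv().apply(np.array(pos)-s["tcp_pos"])/.03,3),"dr",np.round(np.rad2deg((A.inv()*B).as_rotvec())/5,3),"toolx",np.round(A.as_matrix()[:,0],4),"tooly",np.round(A.as_matrix()[:,1],4))
E
python3 - <<'E'
from h import *
p=viewer.snapshot("top"); im=p["pixels"].astype(float); R,G,B=im[...,0],im[...,1],im[...,2]
def line(val,rows,c0f,half,z,thr,sgn,axis=0):
    W=[]
    for r in rows:
        c0=int(round(c0f(r))); seg=(val[r,c0-half:c0+half+1] if axis==0 else val[c0-half:c0+half+1,r])*sgn
        i=np.where((seg[:-1]<thr*sgn)&(seg[1:]>=thr*sgn))[0]
        if len(i)==0: continue
        i=i[0]; c=c0-half+i+(thr*sgn-seg[i])/(seg[i+1]-seg[i]); W.append(unproj(p,(c,r) if axis==0 else (r,c),z)[:2]*1000)
    W=np.array(W); l=cv2.fitLine(W.astype(np.float32),cv2.DIST_HUBER,0,.01,.01).ravel(); d=l[:2]; n=np.array([-d[1],d[0]])
    print(len(W),"dir",np.rad2deg(np.arctan(d[1]/d[0])),"pt",l[2:],"std",np.std((W-l[2:])@n))
# fence face: blue->white in R ; crop px (217,190)->(252,455)
print("fence");line(R,range(176,258,2),lambda r:180+(217+(3*(r-110)-190)*35/265)/3,5,.0445,140,1)
print("plate -y edge");line(B,range(168,250,2),lambda r:180+(325+(3*(r-110)-160)*43/280)/3,5,.0345,140,-1)
print("stop face");line(G,range(256,278,1),lambda c:110+(178-(3*(c-180)-220)*10/80)/3,5,.0445,130,1,1)
plan((.5575,-.1056,.10),9.5)
E
```

```text
fence
41 dir 8.993263 pt [528.21204  66.02018] std 0.21888779077068204
plate -y edge
41 dir 9.0166445 pt [551.0023   -12.288531] std 0.17996563771374804
stop face
22 dir -80.38577 pt [639.9452    49.874825] std 0.21006199649492932
slide [-18.709 -18.053   5.011] dr [ 0.    -0.    12.264] toolx [-0.9445  0.3286  0.    ] tooly [0.3286 0.9445 0.    ]
```

Emit:
play_rows(slide=[[-18.7,-18.05,3.3],[-18.7,-18.05,3.3],[-18.7,-18.05,3.3],[-18.7,-18.05,3.3],[-18.7,-18.05,3.3],[-18.7,-18.05,3.3],[-18.7,-18.05,3.3],[-18.7,-18.05,3.3],[-18.7,-18.05,3.3],[-18.7,-18.05,3.3],[-18.7,-18.05,3.3],[-18.7,-18.05,3.3]], dr=[[0,0,12.36],[0,0,12.36],[0,0,12.36],[0,0,12.36],[0,0,12.36],[0,0,12.36],[0,0,12.36],[0,0,12.36],[0,0,12.36],[0,0,12.36],[0,0,12.36],[0,0,12.36]], grip=1)

```text
time: 2.1
tcp_pos: [0.4748, 0.0572, 0.175]
ee_rot: [2.04, 2.388, 0.002]
force: [0.1, 0.7, -0.7]
grip_width: 0.0852
finger_force: 0.0
```

```bash
python3 - <<'E'
from h import *
s=env.read_state();print(s["time"],s["tcp_pos"],s["force"]);plan((.5571,-.1057,.06),9.0)
E
```

```text
2.1 [0.47483347 0.05717866 0.17500069] [ 0.0525934   0.66461682 -0.70419352]
slide [-5.791  1.854  3.836] dr [ 0.017  0.001 -0.   ] toolx [-1.564e-01  9.877e-01 -1.000e-04] tooly [0.9877 0.1564 0.0015]
```

Emit:
play_rows(slide=[[-5.8,1.85,0.5],[-5.8,1.85,0.5],[-5.8,1.85,0.5],[-5.8,1.85,0.5],[-5.8,1.85,0.5],[-5.8,1.85,2.0],[-5.8,1.85,3.5],[-5.8,1.85,3.5],[-5.8,1.85,3.5],[-5.8,1.85,3.5]], dr=[[0,0,0],[0,0,0],[0,0,0],[0,0,0],[0,0,0],[0,0,0],[0,0,0],[0,0,0],[0,0,0],[0,0,0]])

```text
time: 3.1
tcp_pos: [0.5581, -0.1041, 0.0725]
ee_rot: [2.036, 2.387, 0.003]
force: [1.1, 0.6, 0.0]
grip_width: 0.0854
finger_force: 0.0
```

```bash
python3 - <<'E'
from h import *
s=env.read_state();print(s["time"],s["tcp_pos"],s["force"]);plan((.5571,-.1057,.06),9.0)
p=viewer.snapshot("side");i=p["pixels"][160:400,180:460,::-1];cv2.imwrite("pics/side1.png",cv2.resize(i,None,fx=2.5,fy=2.5,interpolation=cv2.INTER_CUBIC))
E
```

```text
3.1 [ 0.55807724 -0.10410009  0.07247982] [1.09710353 0.57874669 0.02400333]
slide [-0.047 -0.042  0.416] dr [0.047 0.023 0.011] toolx [-0.1574  0.9875 -0.002 ] tooly [0.9875 0.1574 0.0041]
```

View pics/side1.png

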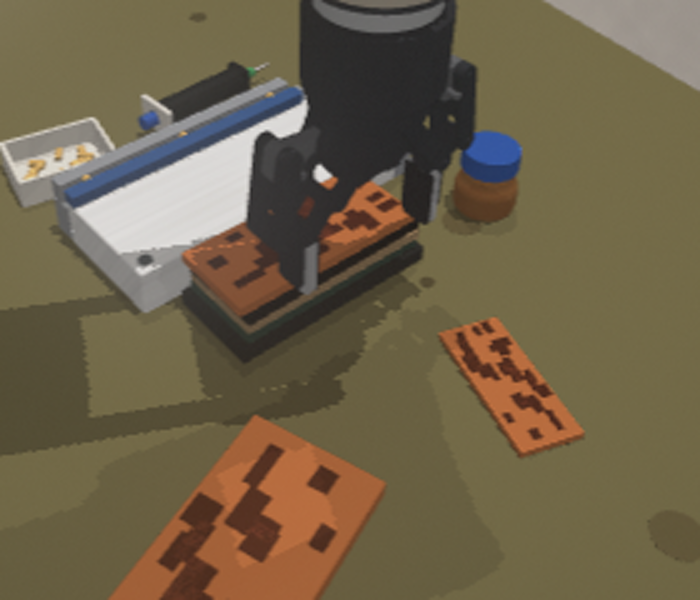

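The open gripper stands on the −y side of the stack, its near fingertip at crop (308,290). I'll touch the bench to find the true tip height.

```bash
python3 - <<'E'
from h import *
p=viewer.snapshot("side");s=env.read_state();t=s["tcp_pos"];A=Ro.from_rotvec(s["ee_rot"]).as_matrix();print(t)
for n in (0,.006,.012,.019): print(n,[np.round((proj(p,t+A@np.array([-.011,y,n]))-[180,160])*2.5) for y in (-.043,-.057,.043,.057)])
E
```

```text
[ 0.55856726 -0.10442385  0.07303796]
0 [array([318., 286.]), array([299., 297.]), array([428., 221.]), array([445., 211.])]
0.006 [array([318., 294.]), array([299., 305.]), array([427., 228.]), array([444., 218.])]
0.012 [array([318., 302.]), array([298., 313.]), array([426., 236.]), array([443., 226.])]
0.019 [array([317., 310.]), array([298., 322.]), array([425., 245.]), array([441., 235.])]
```

Emit:
play_rows(slide=[[-0.05,-0.04,0.6],[-0.05,-0.04,1.2],[-0.05,-0.04,1.4],[-0.05,-0.04,1.4],[-0.05,-0.04,1.4]], dr=[[0,0,0],[0,0,0],[0,0,0],[0,0,0],[0,0,0]])

```text
time: 3.7
tcp_pos: [0.5562, -0.1059, 0.0291]
ee_rot: [2.038, 2.388, 0.001]
force: [0.1, -0.6, -0.5]
grip_width: 0.0855
finger_force: 0.0
```

Emit:
play_rows(slide=[[0,0,0.2],[0,0,0.35],[0,0,0.5],[0,0,0.58],[0,0,0.64],[0,0,0.64],[0,0,0.64]], dr=[[0,0,0],[0,0,0],[0,0,0],[0,0,0],[0,0,0],[0,0,0],[0,0,0]])

```text
time: 4.4
tcp_pos: [0.5552, -0.1057, 0.0085]
ee_rot: [2.04, 2.389, 0.0]
force: [-0.0, -0.6, -0.1]
grip_width: 0.0856
finger_force: 0.0
```

Emit:
play_rows(slide=[[0,0,0.03],[0,0,0.06],[0,0,0.09],[0,0,0.09]], dr=[[0,0,0],[0,0,0],[0,0,0],[0,0,0]])

```text
time: 4.8
tcp_pos: [0.5553, -0.1057, 0.0059]
ee_rot: [2.04, 2.389, 0.0]
force: [0.0, 0.8, -0.3]
grip_width: 0.0856
finger_force: 0.4
```

Emit:
play_rows(slide=[[0,0,0.03],[0,0,0.06],[0,0,0.06]], dr=[[0,0,0],[0,0,0],[0,0,0]])

```text
time: 5.1
tcp_pos: [0.5553, -0.1057, 0.0058]
ee_rot: [-2.039, -2.389, 0.001]
force: [-5.2, 1.6, 12.6]
grip_width: 0.0851
finger_force: 6.1
```

Emit:
play_rows(slide=[[0,0,-0.7],[0,0,-1.35],[0,0,-1.35],[0,0,-1.35],[0,0,-1.35],[0,0,-1.35]], dr=[[0,0,0],[0,0,0],[0,0,0],[0,0,0],[0,0,0],[0,0,0]])

```text
time: 5.7
tcp_pos: [0.554, -0.1053, 0.0431]
ee_rot: [-2.038, -2.387, 0.002]
force: [-0.1, -0.5, -0.4]
grip_width: 0.0855
finger_force: 0.0
```

```bash
python3 - <<'E'
from h import *
s=env.read_state();print(s["time"],s["tcp_pos"],s["force"]);plan((.5571,-.1057,.045),9.0)
E
```

```text
5.7 [ 0.55402637 -0.10530175  0.04312233] [-0.1114931  -0.48026297 -0.40295762]
slide [-0.029  0.099 -0.063] dr [-0.027 -0.013  0.004] toolx [-0.1568  0.9876  0.0012] tooly [ 0.9876  0.1568 -0.0023]
```

Emit:
play_rows(slide=[[0.15,0.05,-0.05],[0.28,0.05,-0.05],[0.36,0.05,-0.05],[0.43,0.05,-0.05],[0.5,0.05,-0.05],[0.57,0.05,-0.05],[0.65,0.05,-0.05],[0.75,0.05,-0.05],[0.85,0.05,-0.05],[0.95,0.05,-0.05],[1.05,0.05,-0.05],[1.15,0.05,-0.05]], dr=[[0,0,0],[0,0,0],[0,0,0],[0,0,0],[0,0,0],[0,0,0],[0,0,0],[0,0,0],[0,0,0],[0,0,0],[0,0,0],[0,0,0]])

```text
time: 6.9
tcp_pos: [0.5512, -0.0711, 0.0461]
ee_rot: [2.04, 2.389, 0.0]
force: [-0.1, -0.3, 0.0]
grip_width: 0.0853
finger_force: 0.2
```

```bash
python3 - <<'E'
from h import *
s=env.read_state();t=s["tcp_pos"]*1000;print(s["time"],t,"u",t[0]*.9877+t[1]*.1564,"v",-.1564*t[0]+.9877*t[1],s["force"])
p=viewer.snapshot("side");i=p["pixels"][160:400,180:460,::-1];cv2.imwrite("pics/side2.png",cv2.resize(i,None,fx=2.5,fy=2.5,interpolation=cv2.INTER_CUBIC))
E
```

```text
6.9 [551.22524869 -71.09574588  46.08749733] u 533.3258034746423 v -156.4328971054918 [-0.09874197 -0.34701928  0.0374394 ]
```

View pics/side2.png

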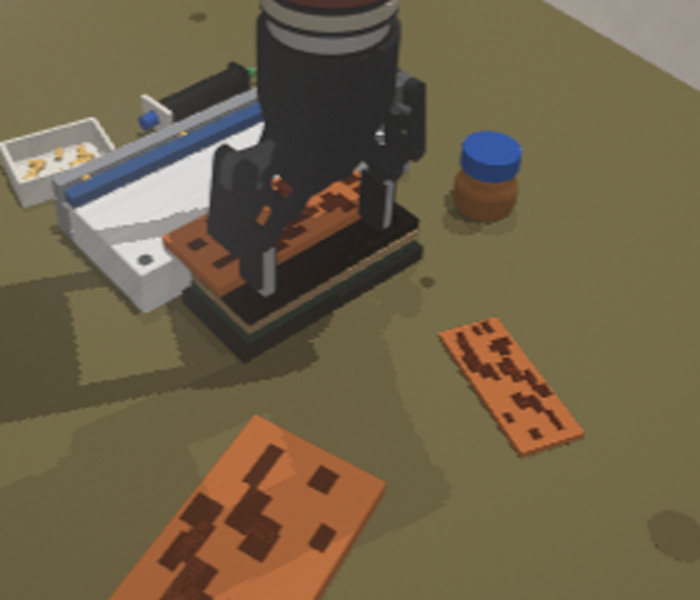

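The top blank is sliding over the gap (its near edge between the fingers at crop (262,290) and (380,220)), and the black blank below is exposed and unmoved.

Emit:
play_rows(slide=[[0.1,0,0.03],[0.2,0,0.03],[0.3,0,0.03],[0.4,0,0.03],[0.5,0,0.03],[0.6,0,0.03],[0.7,0,0.03],[0.8,0,0.03],[0.9,0,0.03],[1.0,0,0.03],[1.1,0,0.03],[1.2,0,0.03]], dr=[[0,0,0],[0,0,0],[0,0,0],[0,0,0],[0,0,0],[0,0,0],[0,0,0],[0,0,0],[0,0,0],[0,0,0],[0,0,0],[0,0,0]])

```text
time: 8.15
tcp_pos: [0.5455, -0.0355, 0.0452]
ee_rot: [2.04, 2.389, 0.0]
force: [0.3, -1.6, 0.4]
grip_width: 0.0854
finger_force: 0.2
```

Emit:
play_rows(slide=[[0.1,0,0],[0.2,0,0],[0.3,0,0],[0.4,0,0],[0.5,0,0],[0.57,0,0],[0.62,0,0],[0.67,0,0],[0.72,0,0],[0.75,0,0],[0.75,0,0]], dr=[[0,0,0],[0,0,0],[0,0,0],[0,0,0],[0,0,0],[0,0,0],[0,0,0],[0,0,0],[0,0,0],[0,0,0],[0,0,0]])

```text
time: 9.25
tcp_pos: [0.542, -0.0134, 0.0451]
ee_rot: [-2.04, -2.389, -0.0]
force: [0.0, -0.1, -0.8]
grip_width: 0.0857
finger_force: 0.0
```

```bash
python3 - <<'E'
from h import *
s=env.read_state();t=s["tcp_pos"]*1000;print(s["time"],t,"u",t[0]*.9877+t[1]*.1564,"v",-.1564*t[0]+.9877*t[1],s["force"])
p=viewer.snapshot("side");i=p["pixels"][160:400,180:460,::-1];cv2.imwrite("pics/side3.png",cv2.resize(i,None,fx=2.5,fy=2.5,interpolation=cv2.INTER_CUBIC))
E
```

```text
9.25 [542.01883067 -13.41505163  45.13022603] u 533.2538849786827 v -98.02179161135182 [ 0.00240676 -0.06445668 -0.84484248]
```

View pics/side3.png

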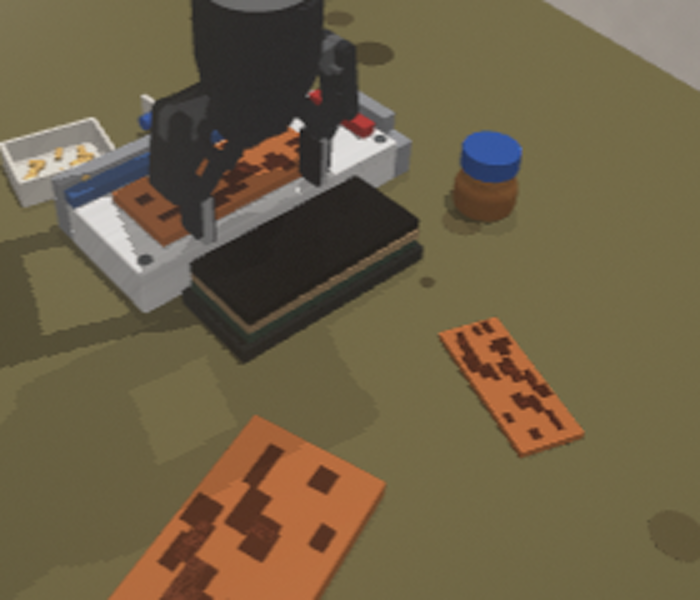

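The blank lies on the plate and the stack is intact. Now slow final approach to the fence.

Emit:
play_rows(slide=[[0.07,0,0],[0.13,0,0],[0.18,0,0],[0.22,0,0],[0.24,0,0],[0.26,0,0],[0.26,0,0]], dr=[[0,0,0],[0,0,0],[0,0,0],[0,0,0],[0,0,0],[0,0,0],[0,0,0]])

```text
time: 10.0
tcp_pos: [0.5408, -0.0058, 0.0451]
ee_rot: [-2.04, -2.389, -0.0]
force: [0.1, -0.1, -0.4]
grip_width: 0.0854
finger_force: 0.0
```

Emit:
play_rows(slide=[[0.01,0,0],[0.02,0,0],[0.02,0,0]], dr=[[0,0,0],[0,0,0],[0,0,0]])

```text
time: 10.3
tcp_pos: [0.5408, -0.0054, 0.0451]
ee_rot: [2.04, 2.389, -0.0]
force: [-0.2, -0.2, 0.5]
grip_width: 0.0854
finger_force: 0.4
```

Emit:
play_rows(slide=[[0.01,0,0],[0.02,0,0],[0.03,0,0],[0.03,0,0]], dr=[[0,0,0],[0,0,0],[0,0,0],[0,0,0]])

```text
time: 10.7
tcp_pos: [0.5408, -0.0051, 0.0452]
ee_rot: [2.039, 2.389, -0.001]
force: [0.5, -4.2, -0.4]
grip_width: 0.0851
finger_force: 2.5
```

Emit:
play_rows(slide=[[0.01,0,0],[0.02,0,0],[0.02,0,0]], dr=[[0,0,0],[0,0,0],[0,0,0]])

```text
time: 11.0
tcp_pos: [0.5408, -0.005, 0.0453]
ee_rot: [2.038, 2.388, -0.002]
force: [0.4, -6.5, -0.4]
grip_width: 0.0853
finger_force: 3.4
```

Emit:
play_rows(slide=[[-0.1,0,0],[-0.3,0,0],[-0.5,0,0],[-0.5,0,0],[-0.5,0,-1.2],[-0.5,0,-2.4],[-0.5,0,-2.4]], dr=[[0,0,0],[0,0,0],[0,0,0],[0,0,0],[0,0,0],[0,0,0],[0,0,0]])

```text
time: 11.7
tcp_pos: [0.5473, -0.0191, 0.1228]
ee_rot: [2.034, 2.382, 0.01]
force: [1.0, 0.3, 0.7]
grip_width: 0.0853
finger_force: 0.0
```

Emit:
play_rows(slide=[[0.2,-1.6,0],[0.8,-3.2,0],[1.8,-3.2,0],[1.8,-3.2,0],[1.8,-3.2,0],[1.8,-3.2,0],[1.8,-3.2,0],[1.8,-3.2,0],[1.8,-3.2,0],[1.8,-3.2,0],[1.8,-3.2,0],[1.8,-3.2,0]], dr=[[0,0,18],[0,0,18],[0,0,18],[0,0,18],[0,0,18],[0,0,18],[0,0,18],[0,0,18],[0,0,18],[0,0,18],[0,0,18],[0,0,18]], grip=-1)

```text
time: 12.9
tcp_pos: [0.4391, 0.0199, 0.1166]
ee_rot: [-3.131, -0.247, 0.001]
force: [0.8, -0.2, 0.6]
grip_width: 0.0002
finger_force: 0.0
```

```bash
cat >> h.py <<'E'
U=np.array([.9877,.1564]);V=np.array([-.1564,.9877])
def rect(m,z,p):
    k=cv2.findContours(m.astype(np.uint8),0,1)[0]; k=max(k,key=cv2.contourArea)[:,0,:]
    W=np.array([unproj(p,q,z)[:2] for q in k]); (c,s,a)=cv2.minAreaRect((W*1000).astype(np.float32))
    if s[0]<s[1]: s=s[::-1]; a+=90
    c=np.array(c); return "u %.1f v %.1f"%(c@U,c@V),np.round(s,1),round((a+90)%180-90,2)
def st():
    s=env.read_state();t=s["tcp_pos"]*1000;print(s["time"],"u %.1f v %.1f z %.1f"%(t[:2]@U,t[:2]@V,t[2]),s["force"],s["grip_width"])
E
python3 - <<'E'
from h import *
st(); p=viewer.snapshot("top")
for d in nets.trace("blank_top",p): print(d["p"],rect(d["mask"],.0425,p))
i=p["pixels"][110:310,180:430,::-1];cv2.imwrite("pics/top4.png",cv2.resize(i,None,fx=3,fy=3,interpolation=cv2.INTER_CUBIC))
s=.437*U-.0485*V; plan((s[0],s[1],.057),-81)
E
```

```text
12.9 u 436.8 v -49.0 z 116.6 [ 0.83299268 -0.20370928  0.61840334] 0.00018024439587087339
0.8 ('u 566.4 v -266.3', array([91.1, 38.9]), 80.67)
0.78 ('u 551.8 v -49.1', array([102.4,  59.8]), 9.33)
0.61 ('u 367.9 v -266.6', array([186.1,  81.9]), 27.38)
slide [ 0.005 -0.019  1.992] dr [-0.005  0.008  0.021] toolx [ 9.874e-01  1.582e-01 -7.000e-04] tooly [ 1.582e-01 -9.874e-01 -4.000e-04]
```

View pics/top4.png

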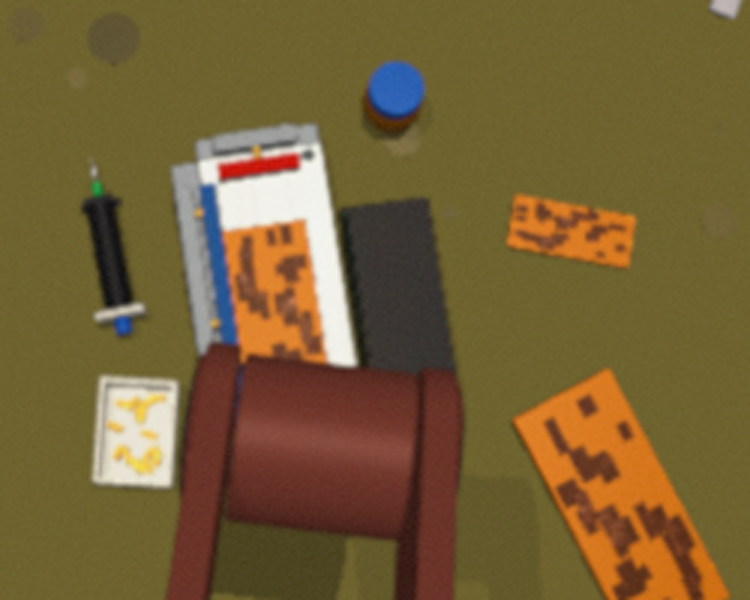

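The blank lies flush with the blue fence (left edge from (225,235) to (245,360)), and its +x end at row 225 is about 37 mm short of the red stop. The black blank is undisturbed. Next I descend behind its −x end.

Emit:
play_rows(slide=[[0,0,0.8],[0,0,1.5],[0,0,1.8],[0,0,1.93],[0,0,1.93],[0,0,1.93],[0,0,1.93]], dr=[[0,0,0],[0,0,0],[0,0,0],[0,0,0],[0,0,0],[0,0,0],[0,0,0]])

```text
time: 13.7
tcp_pos: [0.4405, 0.0196, 0.0602]
ee_rot: [3.131, 0.247, 0.003]
force: [-0.1, 0.4, 0.3]
grip_width: 0.0001
finger_force: 0.0
```

```bash
python3 - <<'E'
from h import *
st(); s=.437*U-.0485*V; plan((s[0],s[1],.0575),-81)
p=viewer.snapshot("side");i=p["pixels"][180:300,180:340,::-1];cv2.imwrite("pics/side5.png",cv2.resize(i,None,fx=4,fy=4,interpolation=cv2.INTER_CUBIC))
E
```

```text
13.7 u 438.2 v -49.5 z 60.2 [-0.05943914  0.36928874  0.34558958] 9.75835605940807e-05
slide [-0.039 -0.034  0.089] dr [ 0.006 -0.023  0.006] toolx [0.9876 0.1569 0.002 ] tooly [ 1.569e-01 -9.876e-01  5.000e-04]
```

View pics/side5.png

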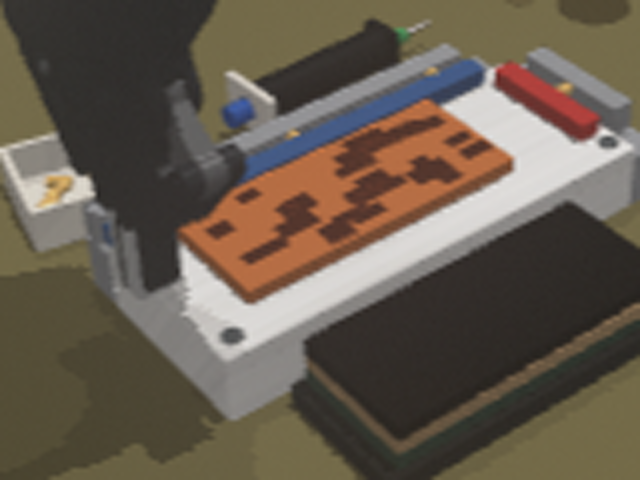

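Emit:
play_rows(slide=[[0,0,0.07],[0.15,0,0.07],[0.3,0,0.07],[0.4,0,0.07],[0.5,0,0.07],[0.58,0,0.07],[0.66,0,0.07],[0.74,0,0.07],[0.82,0,0.07],[0.9,-0.01,0.07],[0.98,-0.01,0.07],[1.06,-0.01,0.07]], dr=[[0,0,0],[0,0,0],[0,0,0],[0,0,0],[0,0,0],[0,0,0],[0,0,0],[0,0,0],[0,0,0],[0,0,0],[0,0,0],[0,0,0]])

```text
time: 14.95
tcp_pos: [0.4711, 0.025, 0.0571]
ee_rot: [-3.132, -0.247, 0.0]
force: [-0.6, 0.2, 0.4]
grip_width: 0.0002
finger_force: 0.2
```

Emit:
play_rows(slide=[[0.08,0,0],[0.16,0,0],[0.24,0,0],[0.32,0,0],[0.38,0,0],[0.42,0,0],[0.46,0,0],[0.5,0,0],[0.5,0,0]], dr=[[0,0,0],[0,0,0],[0,0,0],[0,0,0],[0,0,0],[0,0,0],[0,0,0],[0,0,0],[0,0,0]])

```text
time: 15.85
tcp_pos: [0.486, 0.0273, 0.0572]
ee_rot: [3.132, 0.247, 0.001]
force: [-0.3, -0.0, 0.2]
grip_width: -0.0001
finger_force: 0.0
```

```bash
python3 - <<'E'
from h import *
st()
p=viewer.snapshot("side");i=p["pixels"][180:300,180:340,::-1];cv2.imwrite("pics/side6.png",cv2.resize(i,None,fx=4,fy=4,interpolation=cv2.INTER_CUBIC))
E
```

```text
15.85 u 484.3 v -49.0 z 57.2 [-0.34159336 -0.00712706  0.23956763] -0.00014536805027251976
```

View pics/side6.png

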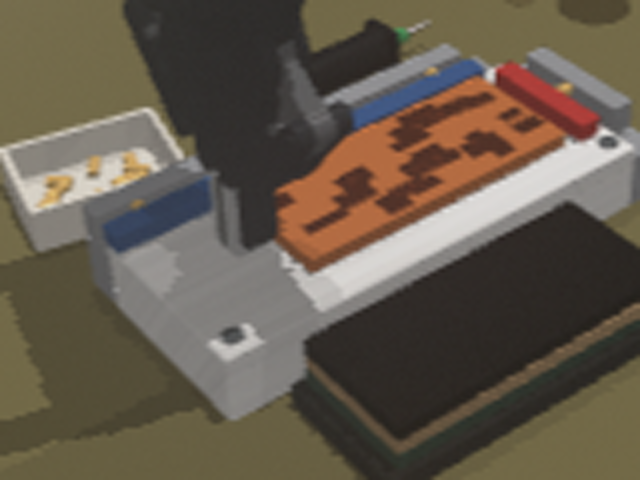

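The blank is a few mm short of the red bar, still flush with the fence. Now fine steps.

Emit:
play_rows(slide=[[0.03,0,0],[0.06,0,0],[0.08,0,0],[0.08,0,0]], dr=[[0,0,0],[0,0,0],[0,0,0],[0,0,0]])

```text
time: 16.3
tcp_pos: [0.4882, 0.0277, 0.0571]
ee_rot: [3.132, 0.247, 0.0]
force: [0.4, 0.5, -0.1]
grip_width: -0.0003
finger_force: 0.1
```

Emit:
play_rows(slide=[[0.01,0,0],[0.02,0,0],[0.03,0,0],[0.03,0,0]], dr=[[0,0,0],[0,0,0],[0,0,0],[0,0,0]])

```text
time: 16.7
tcp_pos: [0.489, 0.0279, 0.0571]
ee_rot: [-3.132, -0.247, -0.0]
force: [-0.1, 0.1, -0.6]
grip_width: -0.0
finger_force: 0.2
```

Emit:
play_rows(slide=[[0.01,0,0],[0.02,0,0],[0.03,0,0],[0.03,0,0]], dr=[[0,0,0],[0,0,0],[0,0,0],[0,0,0]])

```text
time: 17.1
tcp_pos: [0.49, 0.028, 0.0571]
ee_rot: [3.132, 0.247, 0.0]
force: [-0.6, -0.1, 0.4]
grip_width: 0.0001
finger_force: 0.1
```

Emit:
play_rows(slide=[[0.01,0,0],[0.02,0,0],[0.02,0,0]], dr=[[0,0,0],[0,0,0],[0,0,0]])

```text
time: 17.4
tcp_pos: [0.4905, 0.0281, 0.0571]
ee_rot: [3.132, 0.247, 0.0]
force: [-0.5, 0.2, 0.5]
grip_width: -0.0003
finger_force: 0.1
```

Emit:
play_rows(slide=[[0.01,0,0],[0.02,0,0],[0.03,0,0],[0.03,0,0]], dr=[[0,0,0],[0,0,0],[0,0,0],[0,0,0]])

```text
time: 17.8
tcp_pos: [0.4915, 0.0282, 0.0572]
ee_rot: [3.132, 0.247, 0.0]
force: [0.1, -0.1, 0.4]
grip_width: 0.0003
finger_force: 0.1
```

Emit:
play_rows(slide=[[0.01,0,0],[0.02,0,0],[0.02,0,0]], dr=[[0,0,0],[0,0,0],[0,0,0]])

```text
time: 18.1
tcp_pos: [0.492, 0.0283, 0.0571]
ee_rot: [3.132, 0.247, 0.0]
force: [-1.1, 0.4, -0.4]
grip_width: -0.0003
finger_force: 0.1
```

Emit:
play_rows(slide=[[0.01,0,0],[0.02,0,0],[0.02,0,0]], dr=[[0,0,0],[0,0,0],[0,0,0]])

```text
time: 18.4
tcp_pos: [0.4925, 0.0284, 0.0571]
ee_rot: [3.132, 0.247, -0.0]
force: [-1.1, -0.3, 0.3]
grip_width: -0.0
finger_force: 0.3
```

Emit:
play_rows(slide=[[0.01,0,0],[0.02,0,0],[0.02,0,0]], dr=[[0,0,0],[0,0,0],[0,0,0]])

```text
time: 18.7
tcp_pos: [0.4926, 0.0285, 0.057]
ee_rot: [-3.132, -0.247, 0.002]
force: [-2.3, -0.9, 0.2]
grip_width: 0.0004
finger_force: 1.3
```

Emit:
play_rows(slide=[[0.01,0,0],[0.015,0,0],[0.015,0,0],[0.015,0,0]], dr=[[0,0,0],[0,0,0],[0,0,0],[0,0,0]])

```text
time: 19.1
tcp_pos: [0.4927, 0.0285, 0.0569]
ee_rot: [-3.132, -0.247, 0.003]
force: [-4.9, -1.7, 3.4]
grip_width: -0.0
finger_force: 2.6
```

Emit:
play_rows(slide=[[-0.1,0,0],[-0.3,0,0],[-0.6,0,0],[-0.6,0,0],[-0.6,0,-1.2],[-0.6,0,-2.5],[-0.6,0,-3.5]], dr=[[0,0,0],[0,0,0],[0,0,0],[0,0,0],[0,0,0],[0,0,0],[0,0,0]])

```text
time: 19.8
tcp_pos: [0.4765, 0.0257, 0.1642]
ee_rot: [3.132, 0.247, 0.004]
force: [0.9, -0.8, -0.5]
grip_width: -0.0003
finger_force: 0.0
```

Emit:
play_rows(slide=[[0,1.6,0],[0,3.2,0],[0,4.8,0],[0,6.4,0],[0,8,0],[0,8,0],[0,8,0],[0,8,0],[0,8,0]], dr=[[0,0,0],[0,0,0],[0,0,0],[0,0,0],[0,0,0],[0,0,0],[0,0,0],[0,0,0],[0,0,0]])

```text
time: 20.7
tcp_pos: [0.5131, -0.2097, 0.1618]
ee_rot: [-3.131, -0.25, 0.001]
force: [-0.4, 0.3, 0.3]
grip_width: 0.0002
finger_force: 0.0
```

```bash
python3 - <<'E'
from h import *
st(); p=viewer.snapshot("top")
for d in nets.trace("blank_top",p): print(d["p"],rect(d["mask"],.0425,p))
for d in nets.trace("blank_second",p): print("2nd",d["p"],rect(d["mask"],.036,p))
i=p["pixels"][140:280,220:350,::-1];cv2.imwrite("pics/top7.png",cv2.resize(i,None,fx=4.25,fy=4.25,interpolation=cv2.INTER_CUBIC))
E
```

```text
20.7 u 474.0 v -287.4 z 161.8 [-0.38362187  0.32756655  0.28579041] 0.00021631377291641779
0.72 ('u 566.1 v -267.2', array([94.9, 42.7]), 82.12)
0.71 ('u 569.7 v -49.1', array([141.9,  61.1]), 9.31)
0.56 ('u 383.7 v -261.6', array([149.6,  83.4]), 26.99)
2nd 0.83 ('u 538.6 v -137.5', array([138.4,  58.4]), 8.98)
```

View pics/top7.png

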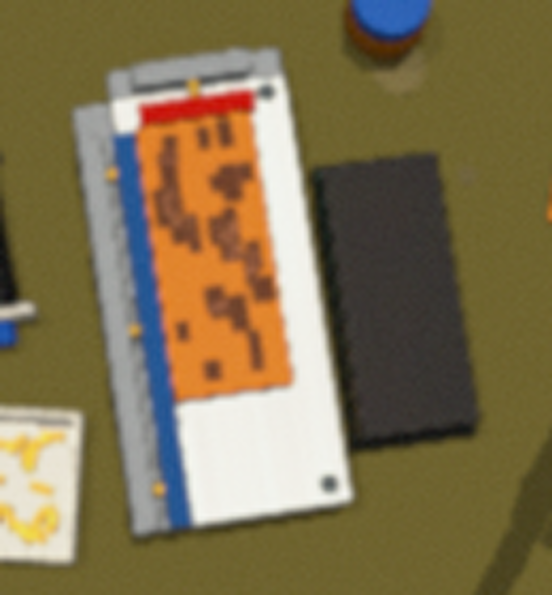

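```bash
python3 -c "
from h import *
print(job_done())"
```

```text
the job is handed in; nothing more can be done
None
```

The top blank lies square in the corner: I slid it home against the blue fence (about 6.5 N), then endwise against the red stop (about 5 N). No gap shows in the top view, the stack shows no sign of having moved, and I handed the job in at about 21 s of the 67 s allowed.

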